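# Store the last vial and snap the slide lid shut

## Task

The vial box is missing its last vial: stand the loose vial in the empty well, all the way down, then slide the lid shut along its channel, over the small ridge at the end, until it is fully home against the end wall, and let go. The lid is brittle, so feel for the ridge and push it over firmly, but do not ram the lid into the end wall; leave the bottle, beaker and jar alone.

Things in the scene. Friction and masses are not known exactly. Their poses are not given: they have to be found in the camera images.
- vial: the loose amber vial with an aluminium crimp cap, standing on the bench: an upright cylinder 22.5 mm across and 46 mm tall, about 28 g. Origin: centre of its underside, z up.
- box: white vial box in a low grey tray (190 x 136 mm, 10 mm rim), both fixed to the bench. Box x: the way the lid slides to close; y: across; z: up; origin: at bench level. Outside 154 mm long (x -71 to +83), 104 mm wide, 70 mm high; inside 88 mm wide. Five vials stand in it already (x, y in mm: 12, +-22; -20, 0; -52, +-22; tops at z 52) in a plate whose top is at z 22; they cannot move.
- well (a point): centre of the floor of the one empty well, near the box's +x end: a round hole 25 mm across and 16 mm deep with a 3 mm chamfer in the plate (floor 6 mm, mouth 22 mm above the bench). Axes as the box. A vial standing in it projects 30 mm above the plate and clears the lid by 8 mm.
- lid: the clear lid, loose but captive in its channel, found 56 to 70 mm open: a plate 150 (x) by 94.6 by 5 mm, 90 g, a white bar across its top near the tail, a round bead 3 mm deep under it, 8 mm behind the +x edge. Origin: centre of its underside; axes as the box; +x leads when closing. Its sides run on the side walls (z 60) under lips 8 mm wide (z 66 to 70), 1.2 mm play each side.
- grip (a point): centre of the top of the lid's grip bar, 10 mm (x) by 50 mm (y), standing 18 mm above the plate (plate top 65 mm, bar top 83 mm above the bench). It can be pinched from above or pushed. Axes as the lid.
- ridge_top (a point): middle of the top of the springy cross ridge inside the box's +x end, 10 mm before the end wall: 41 mm long (y), 4.4 mm wide, half round; it gives way downwards. The lid slides freely (under 2 N) until its bead meets the ridge 6 mm before home; forcing it over takes about 12 to 18 N, then the resistance drops and it snaps on to the end wall. Not forced past the ridge's top, it springs back.
- endwall: the box's +x end wall, fixed, 4 mm thick and up to z 70 mm, a hard stop for the lid's leading edge (inner face at box x +79). Origin and axes as the box. The lid is brittle: a slam or push of over 36 N on the end wall would crack it.
- home (a point): fixed on the box: where the lid's origin (centre of its underside) is when the lid is fully home. Axes as the box.
- reagent: bystander: glass reagent bottle with a blue cap, 64 mm across, 130 mm tall. Origin under its centre.
- beaker: bystander: small glass beaker, 52 mm across, 58 mm tall. Origin under its centre.
- jar: bystander: flat white jar, 56 mm across, 34 mm tall. Origin under its centre.
Not all that is in view belongs to the job. Several things look just like the vial: the one meant starts farthest to the robot's right.

How it is judged:
On the way, in this order (a step that is already met when the one before it is completed fails the run):
1. the vial stands all the way down in the empty well (horizontal distance between vial and well below 0.004 m and z of vial in the frame of well below 0.003 m and angle between vial's own z axis and vertical below 0.15 rad), for 0.2 s.
2. the lid is past the ridge and fully home (x of lid in the frame of home above -0.0015 m), for 0.2 s.
At the end, for the whole second after the job is handed in: The vial stands upright on the floor of the well that was empty (within 4 mm of its centre and 3 mm of its floor), and the lid, in its channel and at rest, is past the ridge and within 1.5 mm of fully home (all of step 1 and x of lid in the frame of home above -0.0015 m and distance between lid and home below 0.004 m and linear speed of lid below 0.01 m/s); the robot touches nothing.
It fails at once if the lid rammed against the end wall: more than 36 N between them (contact force between lid and endwall above 36 N).
It fails at once if the reagent bottle, the beaker or the jar moved more than 15 mm (distance of any of reagent, beaker, jar from where it was at the start of the episode above 0.015 m).
It also fails if it takes over 46 s, if anything falls off the work surface, if the arm or the gripper's body presses on something with over 40 N, if the wrist force passes 120 N, or if a joint passes its speed limit or range.

## Robot

A 7-joint arm with a two-finger parallel gripper is mounted at the origin on the work surface. World frame = base frame: x ahead of the robot, y to its left, z up, the work surface at z = 0. Lengths are in m, angles in rad, forces in N, time in s.
With the tool pointing down it reaches from about 0.425 to 0.925 m from the base axis. Payload 6.8 kg.
Tool frame: the origin (TCP) lies on the centre line of the jaws, within the pads' length; the fingertips stand 8 mm ahead of it and the grasp point (between the pads) lies 11 mm behind it (r.finger_overhang is the distance from the TCP to the fingertips, in m); x points along the fingers, z is the direction in which the jaws open and shut, and the axes are right-handed (so a half turn about x gives the same grasp; the last joint's range is limited). The gripper opens to 85 mm and grips with 20 to 120 N. Pads are 22 mm wide; open, the fingers measure 114 mm over their backs; the gripper's body (76 mm by 85 mm) begins 54 mm behind the grasp point. The pads swing forward as they close: fully open they stand 13 mm farther back than shut.
Start: joints at [1.049, 0.477, 0.022, 1.555, -0.011, 1.109, -0.083], TCP at [0.271, -0.618, 0.239] pointing down, gripper open.
Joint ranges: [-2.96, 2.96], [-0.34, 2.1], [-1.41, 1.46], [0.24, 2.44], [-1.37, 4.51], [0.17, 1.92], [-2.96, 2.96]. Speed limits (rad/s): [2.39, 2.39, 3.14, 3.14, 3.14, 3.14, 3.14].

## Interface

Orientations are given as a rotation vector (axis times angle).
In Python, from bench import r gives the robot as it stands. The module is installed in compiled form; this text tells all that it offers.
- The arm moves only by the tool play_rows, never from a script. Its argument "plan" is a list of rows, each a list of 5 numbers: the opening, from -1 (shut) to 1 (fully open), then the shift along the world's x, y, z in m, then the turn about the world's z in rad. A call has 1 to 10 rows; each row is the pose to reach, as a shift and turn from the pose commanded when the call began; what a row does not reach only later rows make up. A row lasts 1/10 s, in which the tool goes at most 50 mm and 8.59 degrees, less where a joint would pass 70% of its speed; a pose out of reach is approached as far as the arm can. A call with a gripper value outside its range is refused whole. The fingers move at their own pace and stop on an object; "force" is the grip in N (left out, the last holds). Time passes only in rows, so rows that repeat a pose let the fingers close. It gives the time, the measured TCP pose, the force and the opening at its end, in the units of the state.
- r.get_obs(): the state, without advancing time (a new reading comes with each control period).
- r.grab_frame(name): name is "scene" or "top"; returns a dict with "pixels" (384x512x3 uint8, blue, green, red), "z_map" (384x512 float32, m along the optical axis (not along the pixel's ray), 0 where there is no reading), "vfov" (degrees; the focal length in pixels is half the picture's height over the tangent of half this angle, whatever the lens; pixels are square), "cx", "cy" (the principal point, pixels), "R" (3x3) and "t" (3): a world point X has camera coordinates R X + t. Camera axes: x right, y down, z forward; pixel columns grow to the right and rows downward; lengths in m; the calibration is good to about 2 mm. A picture is of the moment at which its call begins.
- r.hand_in(): hands the job in, once; it reports no verdict.
Trained networks look in a picture, given as the dict that the camera call returned (one of the last four; its "shot" number tells which), for a name from the list of things; names that differ only in an ending like _2 or _b are one class to them, and where a whole thing is asked for, a point or a joint stands for the part that bears it (a point fixed in the world has none). Each returns a list of dicts, best first, with "conf" (0 to 1); they miss things now and then, are a little off and sometimes report something else, mostly with a low value. They report only what shows in the picture. A call takes as long as a camera call. They do not tell look-alikes from the thing itself.
- r.outline_of(picture, label): "mask" (384x512 bool, what is visible of it) and "bbox" ([left, top, right, bottom] as shares, 0 to 1, of the picture: columns of its width, rows of its height, round what is visible of it).
- r.pinpoint(picture, label): "position" ([column, row] as shares, 0 to 1, of the picture: columns of its width, rows of its height: a listed point, or the origin of a listed thing).
The state is a dict: "clock": time; "joints": joint angles; "qvel": joint speeds; "tau": joint torques, N m; "tcp_pos": TCP position; "orientation": TCP orientation; "contact_force": force on the tool from outside, world axes, zero at the start; "moment": the same for the moment, N m; "grip_width": finger opening in m.
Only numpy, scipy, OpenCV 4.12 (cv2) and the standard library are available. Lean on these libraries where they do the work, as an engineer would, in place of code of your own. Each camera call takes 0.05 s, during which the arm holds its last target.

## Working session

There is one attempt and no reset: what is moved stays moved. The work goes in short steps, Python scripts to look and compute and a tool call to move; the robot and the scene stay as the last step left them, time stands still between calls to the robot, and variables do not carry over. Pictures are saved under pics/ and viewed, and the job is handed in when it is done.

Besides the shell and the picture viewer there is one more tool, called after ">>>" by a JSON object that holds its "method" and its "body". play_rows: Moves the arm, as the interface text tells. Its arguments: {"type":"object","properties":{"plan":{"type":"array","items":{"type":"array","items":{"type":"number"}}},"force":{"type":"number"}},"required":["plan"]}

```bash
mkdir -p pics
cat > h.py <<'E'
import numpy as np, cv2
from bench import r
def cam(name):
    p=r.grab_frame(name); p['f']=384/2/np.tan(np.radians(p['vfov'])/2); return p
def world(p,u,v,z=None):
    "pixel->world, by depth"
    d=p['z_map'][int(round(v)),int(round(u))] if z is None else z
    c=np.array([(u-p['cx'])/p['f']*d,(v-p['cy'])/p['f']*d,d]); return np.array(p['R']).T@(c-np.array(p['t']))
def onplane(p,u,v,h):
    R=np.array(p['R']);o=-R.T@np.array(p['t']);d=R.T@np.array([(u-p['cx'])/p['f'],(v-p['cy'])/p['f'],1]);return o+d*(h-o[2])/d[2]
def proj(p,X):
    c=np.array(p['R'])@np.array(X)+np.array(p['t']);return c[:2]/c[2]*p['f']+np.array([p['cx'],p['cy']])
def cloud(p):
    v,u=np.mgrid[0:384,0:512];d=p['z_map'];c=np.stack([(u-p['cx'])/p['f']*d,(v-p['cy'])/p['f']*d,d],-1)
    return (c-np.array(p['t']))@np.array(p['R'])
E
python3 - <<'E'
from h import *
o=r.get_obs()
for k in o: print(k,np.round(o[k],4))
print(r.finger_overhang)
for n in ['scene','top']:
    p=cam(n); cv2.imwrite(f'pics/{n}0.png',p['pixels']); print(n,p['vfov'],p['cx'],p['cy'],'campos',-np.array(p['R']).T@np.array(p['t']))
    for l in ['vial','box','well','lid','grip','ridge_top','home','reagent','beaker','jar']:
        for q in r.pinpoint(p,l)[:7]:
            print(l,round(q['conf'],2),np.round(np.array(q['position'])*[512,384],1))
E
```

```text
clock 0.0
joints [ 1.0489  0.4778  0.0223  1.5565 -0.0115  1.1093 -0.0831]
qvel [-0.0002  0.0011 -0.0011 -0.0028 -0.0009  0.0013 -0.0016]
tau [ 6.00000e-04 -5.96456e+01  1.60810e+00 -2.81198e+01  1.25000e-02
  9.50000e-03  0.00000e+00]
tcp_pos [ 0.2712 -0.6175  0.2383]
orientation [ 0.9001  1.3786 -0.8987]
contact_force [ 0.8975 -0.1499 -0.101 ]
moment [ 0.0364 -0.034  -0.0426]
grip_width 0.0852
0.008
scene 45.183944951462905 255.40055919185684 197.5223902230571 campos [ 1.40441253 -0.66347194  0.7337246 ]
vial 0.66 [222.6 238.5]
vial 0.58 [216.8 228.2]
vial 0.56 [193.  250.9]
vial 0.23 [258.5 207.5]
box 0.76 [256.7 210.5]
box 0.46 [377.4 199.5]
well 0.67 [247. 215.]
well 0.22 [260.3 210.4]
lid 0.57 [273.4 183.8]
grip 0.62 [285.2 170.1]
ridge_top 0.68 [239.5 200.6]
home 0.93 [260.6 190. ]
reagent 0.5 [256.2 190.4]
beaker 0.56 [236. 283.]
beaker 0.36 [ 94.  258.7]
jar 0.57 [ 95.  259.6]
jar 0.52 [285.9 171.9]
top 53.57114312898539 254.89977864128764 183.90654902008546 campos [ 0.51349007 -0.0155241   1.11513027]
vial 0.63 [287.  207.5]
vial 0.6 [294.3 186.4]
vial 0.56 [320.5 196.1]
well 0.66 [247. 211.]
lid 0.62 [205.6 220.4]
grip 0.8 [187.5 224.3]
ridge_top 0.86 [254.  212.7]
ridge_top 0.59 [395.5 231.3]
home 0.69 [230.9 211.6]
reagent 0.64 [128.5 142.6]
beaker 0.85 [310.8 135.4]
jar 0.7 [396.5 233. ]
```

Run:
```python
import cv2,numpy as np
for n in ['scene','top']:
    a=cv2.imread(f'pics/{n}0.png'); a=cv2.resize(a,None,fx=1.5,fy=1.5,interpolation=cv2.INTER_CUBIC); cv2.imwrite(f'pics/{n}0b.png',a)
a=cv2.imread('pics/top0.png')[90:280,120:380]; cv2.imwrite('pics/top0c.png',cv2.resize(a,None,fx=3,fy=3,interpolation=cv2.INTER_CUBIC))
```

```text
(no output)
```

View pics/scene0b.png

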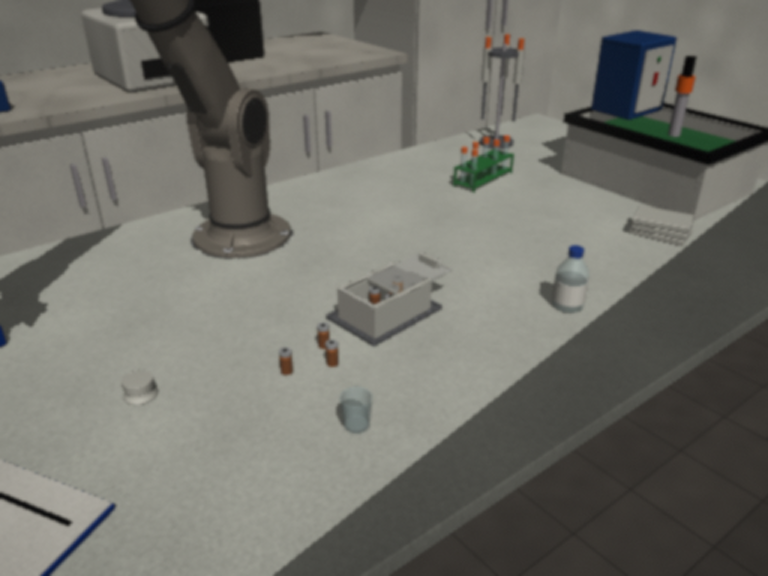

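View pics/top0b.png

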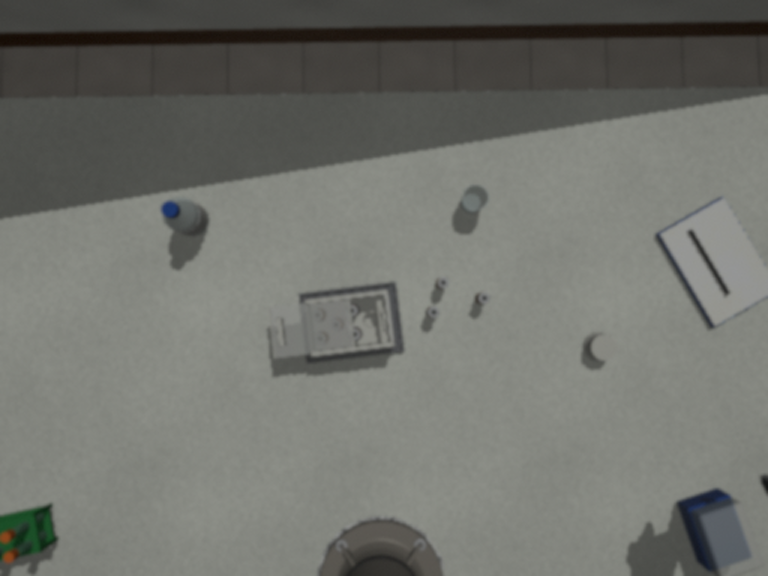

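View pics/top0c.png

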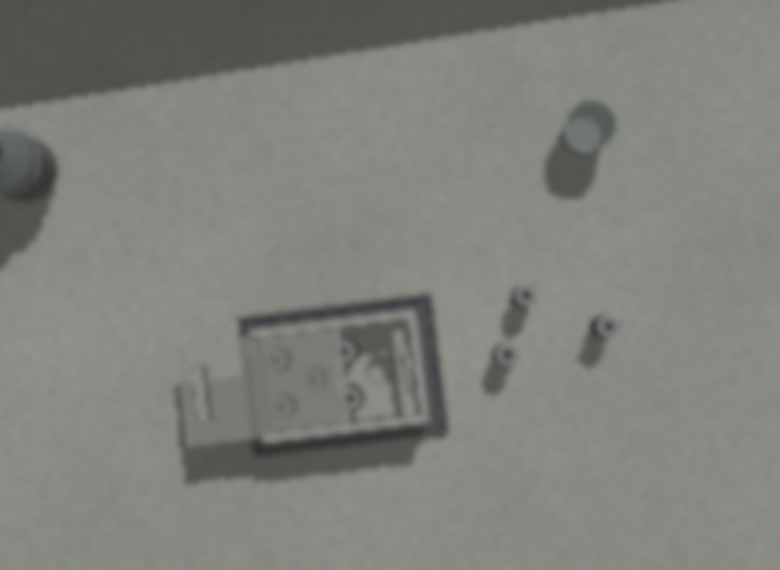

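```bash
cat > m.py <<'E'
from h import *
P={n:cam(n) for n in ['scene','top']}
def rays(p,u,v):
    R=np.array(p['R']);o=-R.T@np.array(p['t']);d=R.T@np.array([(u-p['cx'])/p['f'],(v-p['cy'])/p['f'],1]);return o,d/np.linalg.norm(d)
hs={'vial':0,'box':0,'well':.006,'lid':.06,'grip':.083,'ridge_top':.060,'home':.060,'reagent':0,'beaker':0,'jar':0}
for l,h in hs.items():
    for n,p in P.items():
        for q in r.pinpoint(p,l)[:5]:
            u=np.array(q['position'])*[512,384]
            print(l,n,round(q['conf'],2),np.round(u,1),np.round(onplane(p,*u,h)*1000,1))
# box from clouds
p=P['top'];C=cloud(p)
np.set_printoptions(suppress=True,linewidth=200)
for l in ['box','lid']:
    for n in P:
        for q in r.outline_of(P[n],l)[:1]:
            m=q['mask']; print(l,n,q['conf'],m.sum(),np.percentile(cloud(P[n])[m][:,2],[5,50,95]))
m=(abs(C[...,2]-.070)<.004)&(abs(C[...,1])<.25)&(C[...,0]>.3)&(C[...,0]<.6)
xy=C[m][:,:2].astype(np.float32); print('top rim',m.sum(),cv2.minAreaRect(xy*1000))
S=cloud(P['scene']);m=(abs(S[...,2]-.070)<.004)&(abs(S[...,1])<.25)&(S[...,0]>.3)&(S[...,0]<.6)
xy=S[m][:,:2].astype(np.float32); print('scene rim',m.sum(),cv2.minAreaRect(xy*1000))
for n in P:
    S=cloud(P[n]);m=(S[...,2]>.036)&(S[...,2]<.052)&(S[...,1]<-.08)&(S[...,1]>-.25)&(S[...,0]>.4)&(S[...,0]<.6)
    k,lab,st,ce=cv2.connectedComponentsWithStats(m.astype(np.uint8))
    for i in range(1,k): print('vial blob',n,st[i,4],ce[i],np.round(np.median(S[lab==i],0)*1000,1),np.round(np.mean(S[lab==i],0)*1000,1))
E
python3 m.py
```

```text
vial scene 0.71 [191.3 250.1] [ 548.8 -204.2    0. ]
vial scene 0.61 [217.1 228.8] [509.9 -97.3   0. ]
vial scene 0.51 [222.3 240.4] [ 563.5 -116.7    0. ]
vial top 0.39 [322.3 194.7] [ 545.7 -207.8    0. ]
vial top 0.37 [285.6 206.5] [512.5 -99.7   0. ]
box scene 0.57 [254.9 209.3] [495.6  47.3   0. ]
box scene 0.38 [238.4 199.6] [420.6  41.7   0. ]
box top 0.85 [231.6 211.2] [500.9  58.5   0. ]
box top 0.43 [245.7 213.5] [493.6  17.2   0. ]
well scene 0.74 [250.5 212.2] [507.4  21.8   6. ]
well top 0.67 [245.  212.3] [497.2  19.1   6. ]
well top 0.58 [253.  212.8] [495.5  -4.2   6. ]
lid scene 0.61 [272.  182.5] [483.6 121.7  60. ]
lid top 0.88 [208.2 217.9] [483.9 119.4  60. ]
grip scene 0.84 [284.6 170.1] [479.4 174.8  83. ]
grip top 0.81 [185.  224.9] [466.4 179.3  83. ]
grip top 0.3 [254.5 213. ] [496.1  -9.1  83. ]
ridge_top scene 0.76 [239.6 197.2] [492.5  -5.4  60. ]
ridge_top top 0.94 [254.5 213.4] [494.7  -8.9  60. ]
home scene 0.8 [258.2 189.3] [490.1  63.9  60. ]
home top 0.9 [233.5 214.4] [492.7  49.2  60. ]
reagent scene 0.83 [375.4 200.5] [683.5 367.7   0. ]
reagent t
[... 567 characters left out ...]
 (103.7988510131836, 221.4816131591797), 6.286212921142578)
scene rim 342 ((492.17236328125, 82.14390563964844), (108.19631958007812, 221.1485595703125), 6.914339065551758)
vial blob scene 46 [215.08695652 217.7173913 ] [ 516.9 -106.4   44.3] [ 515.9 -105.6   43.4]
vial blob scene 51 [220.82352941 229.33333333] [ 572.1 -124.9   44.2] [ 570.8 -124.5   43.4]
vial blob scene 50 [189.66 234.32] [ 540.6 -200.3   43.9] [ 540.  -200.    43.4]
vial blob top 49 [294.57142857 187.67346939] [ 564.2 -123.3   47.1] [ 565.1 -122.3   47.1]
vial blob top 50 [321.62 197.98] [ 535.1 -197.9   46.4] [ 535.2 -197.7   46.4]
vial blob top 47 [288.21276596 207.17021277] [ 511.  -102.9   47.3] [ 510.6 -103.5   47.1]
```

```bash
cat > fit.py <<'E'
from h import *
from scipy.optimize import minimize
np.set_printoptions(suppress=True,linewidth=200)
def boxes(d):
    L=[(-71,-52,0,83,-44,70),(-71,44,0,83,52,70),(79,-52,0,83,52,70),(-71,-52,0,-67,52,60),
       (-71,-52,66,83,-36,70),(-71,36,66,83,52,70),(-71,-52,0,83,52,22),(-89,-68,0,101,68,2),
       (67,-20,22,71,20,59)]
    L+=[(-71-d,-47.3,60,79-d,47.3,65)]
    return np.array(L)/1000.
# lid transparent? decided from depth: lid seen as surface
def cast(p,px,pose,d):
    x,y,a=pose; R=np.array(p['R']);o=-R.T@np.array(p['t'])
    D=np.stack([(px[:,0]-p['cx'])/p['f'],(px[:,1]-p['cy'])/p['f'],np.ones(len(px))],-1)@R
    c,s=np.cos(a),np.sin(a);M=np.array([[c,s,0],[-s,c,0],[0,0,1]])
    o=M@(o-[x,y,0]);D=D@M.T
    t=-o[2]/D[:,2]
    for b in boxes(d):
        t1=(b[:3]-o)/D;t2=(b[3:]-o)/D
        a0=np.minimum(t1,t2).max(1);a1=np.maximum(t1,t2).min(1)
        t=np.where((a0<a1)&(a0>0),np.minimum(t,a0),t)
    return t
if __name__=='__main__':
  for n in ['top','scene']:
    p=cam(n);C=cloud(p)
    bench=(abs(C[...,0]-.55)<.2)&(abs(C[...,1])<.25)&(abs(C[...,2])<.015)
    print(n,'bench z mean/sd',C[bench][:,2].mean(),C[bench][:,2].std())
    cen=np.array([.492,.075]);m=(np.linalg.norm(C[...,:2]-cen,axis=-1)<.17)&(p['z_map']>0)
    v,u=np.nonzero(m);px=np.stack([u,v],-1).astype(float);z=p['z_map'][v,u]
    for q0 in [(.4918,.0586,-1.461,.067)]:
        f=lambda q:np.minimum(abs(cast(p,px,q[:3],q[3]*1000)+q[4]-z),.02).mean()*1000
        S=np.array([[0,0,0,0,0],[.008,0,0,0,0],[0,.008,0,0,0],[0,0,.05,0,0],[0,0,0,.008,0],[0,0,0,0,.003]])+np.array([*q0,0])
        s=minimize(f,[*q0,0],method='Nelder-Mead',options=dict(initial_simplex=S,maxfev=600,xatol=1e-5))
        s=minimize(f,s.x,method='Nelder-Mead',options=dict(initial_simplex=S-S[0]+s.x,maxfev=600,xatol=1e-5))
        x,y,a=s.x[:3]; print(n,len(z),s.fun,s.x,'yaw deg',np.degrees(a),'well',(x+.044*np.cos(a))*1000,(y+.044*np.sin(a))*1000)
    res=cast(p,px,s.x[:3],s.x[3]*1000)+s.x[4]-z
    I=np.full((384,512),128,np.uint8);I[v,u]=np.clip(128+res*6000,0,255);
    b=(u.min(),u.max(),v.min(),v.max());cv2.imwrite(f'pics/res_{n}.png',cv2.resize(I[b[2]:b[3],b[0]:b[1]],None,fx=5,fy=5,interpolation=0)[:600,:800])
E
python3 fit.py; python3 -c "
from h import *
from scipy.spatial.transform import Rotation as Ro
o=r.get_obs();print(Ro.from_rotvec(o['orientation']).as_matrix().round(3),o['clock'])"
```

```text
top bench z mean/sd 0.001630768182206097 0.0024604580757968623
top 10654 2.664741083679684 [ 0.49178011  0.05862435 -1.4602715   0.06795332 -0.00138613] yaw deg -83.66739361842154 well 496.63331250514557 14.892818133546509
scene bench z mean/sd -0.0003861047762505644 0.0025762379048194233
scene 6346 5.191986166633761 [ 0.49455267  0.05848838 -1.46002384  0.06752918  0.00153718] yaw deg -83.65320386370098 well 499.4166935941715 14.758059900014393
[[ 0.     0.916  0.402]
 [ 0.     0.402 -0.916]
 [-1.     0.    -0.   ]] 2.5
```

Run:
```python
import cv2
a=cv2.imread('pics/top0.png')[160:230,265:345];b=cv2.imread('pics/scene0.png')[200:270,170:250]
f=lambda x:cv2.resize(x,None,fx=5,fy=5,interpolation=cv2.INTER_CUBIC)
cv2.imwrite('pics/crop1.png',cv2.convertScaleAbs(cv2.hconcat([f(a),f(b)])[:, :800],alpha=1.5))
```

```text
(no output)
```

View pics/crop1.png

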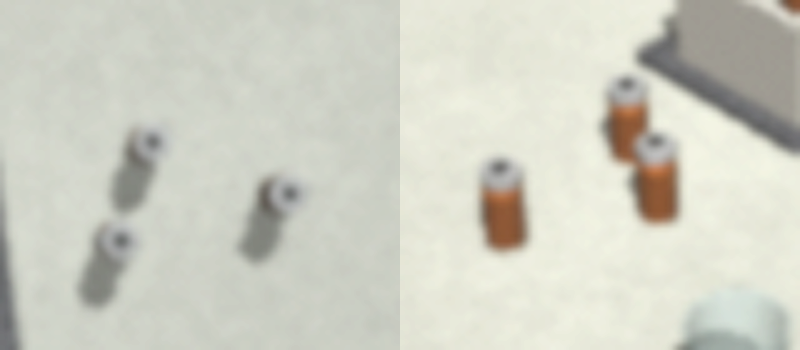

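View pics/res_scene.png

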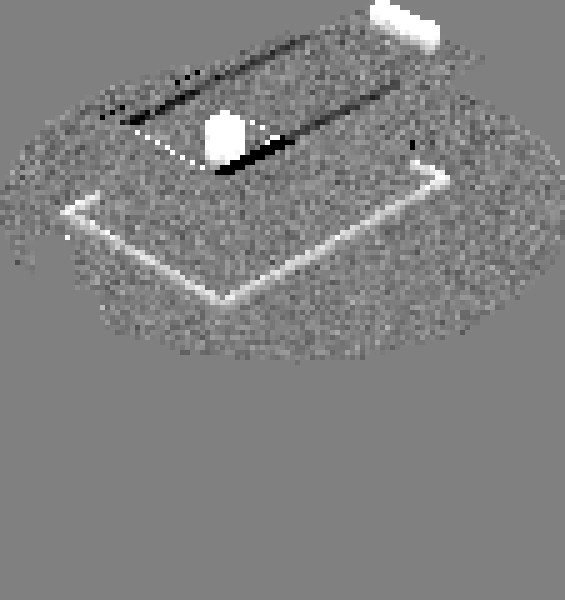

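View pics/res_top.png

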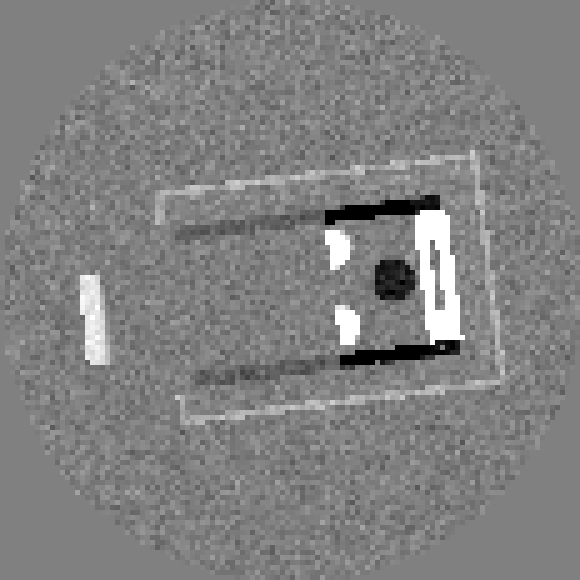

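Candidates (top picture): (287,207), (294,187), (321,197). In the scene picture they are (217,229), (222,240), (191,250). The robot's right is −y, which is right in the top picture and left in the scene picture. So the one meant is top (321,197) / scene (191,250), at world (0.536, −0.198), and the crop confirms this.

>>> {"method": "play_rows", "body": {"plan": [[1, 0.265, 0.42, -0.08, 1.268], [1, 0.265, 0.42, -0.08, 1.268], [1, 0.265, 0.42, -0.08, 1.268], [1, 0.265, 0.42, -0.08, 1.268], [1, 0.265, 0.42, -0.08, 1.268], [1, 0.265, 0.42, -0.08, 1.268], [1, 0.265, 0.42, -0.08, 1.268], [1, 0.265, 0.42, -0.08, 1.268], [1, 0.265, 0.42, -0.08, 1.268], [1, 0.265, 0.42, -0.08, 1.268]], "force": 30}}

```text
clock: 3.5
tcp_pos: [0.5357, -0.1992, 0.1598]
orientation: [-0.088, 1.568, 0.088]
contact_force: [0.2, -0.5, 0.1]
grip_width: 0.0854
```

>>> {"method": "play_rows", "body": {"plan": [[1, 0, 0.001, -0.05, 0], [1, 0, 0.001, -0.1, 0], [1, 0, 0.001, -0.132, 0], [1, 0, 0.001, -0.132, 0], [-0.6, 0, 0.001, -0.132, 0], [-0.6, 0, 0.001, -0.132, 0], [-0.6, 0, 0.001, -0.132, 0], [-0.6, 0, 0.001, -0.132, 0], [-0.6, 0, 0.001, -0.132, 0], [-0.6, 0, 0.001, -0.132, 0]], "force": 30}}

```text
clock: 4.5
tcp_pos: [0.5357, -0.2, 0.0292]
orientation: [-0.088, 1.567, 0.086]
contact_force: [-1.3, -0.1, 7.5]
grip_width: 0.0216
```

>>> {"method": "play_rows", "body": {"plan": [[-0.7, 0, 0, 0, 0], [-0.7, 0, 0, 0, 0], [-0.7, 0, 0, 0, 0]], "force": 30}}

```text
clock: 4.8
tcp_pos: [0.5357, -0.2, 0.0292]
orientation: [-0.088, 1.567, 0.086]
contact_force: [-2.1, -0.1, 6.6]
grip_width: 0.0215
```

>>> {"method": "play_rows", "body": {"plan": [[-0.7, 0, 0, 0.04, 0], [-0.7, 0, 0, 0.09, 0], [-0.7, -0.037, 0.215, 0.09, 0], [-0.7, -0.037, 0.215, 0.09, 0], [-0.7, -0.037, 0.215, 0.09, 0], [-0.7, -0.037, 0.215, 0.09, 0], [-0.7, -0.037, 0.215, 0.09, 0], [-0.7, -0.037, 0.215, 0.09, 0], [-0.7, -0.037, 0.215, 0.09, 0]]}}

```text
clock: 5.7
tcp_pos: [0.498, 0.015, 0.1181]
orientation: [-0.088, 1.568, 0.087]
contact_force: [-0.1, -0.9, 0.2]
grip_width: 0.0214
```

Run:
```python
from h import *
for n in ['top','scene']:
    p=cam(n);np.savez(f'/tmp/{n}1.npz',**{k:p[k] for k in p})
    u,v=proj(p,[.498,.015,.12]);u,v=int(u),int(v);a=p['pixels'][max(v-60,0):v+60,u-65:u+65];cv2.imwrite(f'pics/{n}1.png',cv2.convertScaleAbs(cv2.resize(a,None,fx=5,fy=5,interpolation=cv2.INTER_CUBIC),alpha=1.4)); print(n,u,v)
print(r.get_obs()['tcp_pos'],r.get_obs()['orientation'],r.get_obs()['clock'])
```

```text
top 245 212
scene 246 177
[0.49811107 0.01366345 0.11784954] [-0.08584205  1.56897505  0.08456552] 5.8
```

View pics/top1.png

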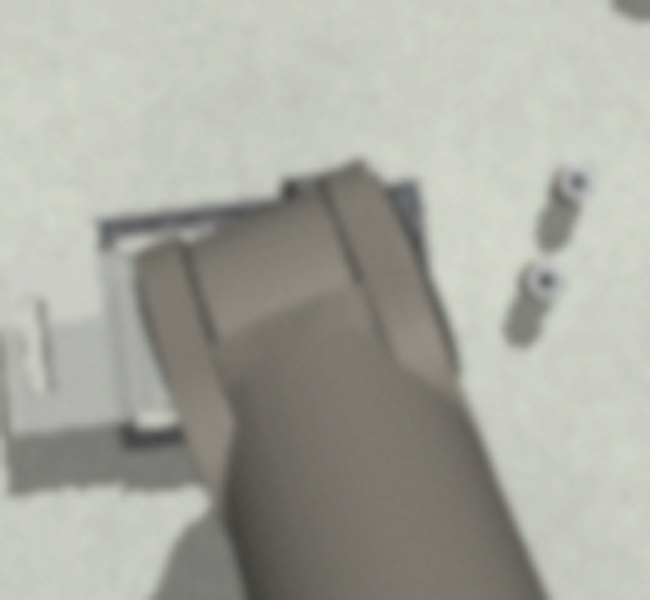

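View pics/scene1.png

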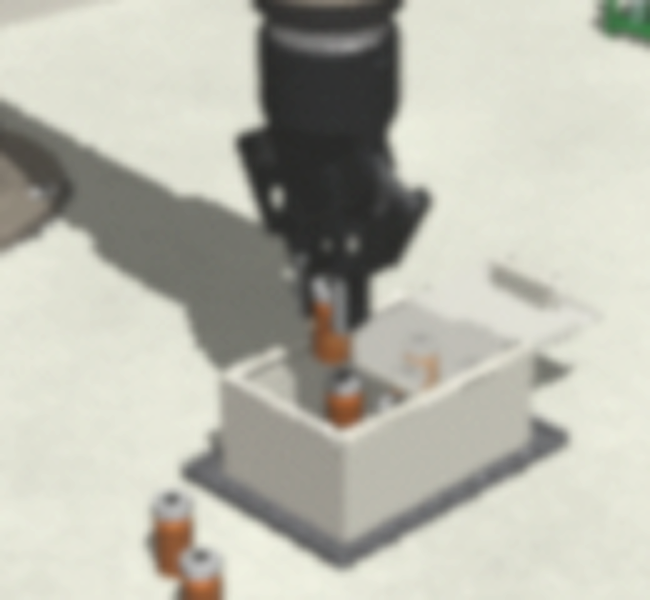

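Run:
```python
from h import *
from scipy.optimize import least_squares
p=dict(np.load('/tmp/scene1.npz'));C=cloud(p)
hsv=cv2.cvtColor(p['pixels'],cv2.COLOR_BGR2HSV)
m=(hsv[...,0]<18)&(hsv[...,1]>110)&(C[...,2]>.075)&(C[...,2]<.14)&(np.linalg.norm(C[...,:2]-[.5,.015],axis=-1)<.05)
X=C[m];print(m.sum(),X[:,2].min(),X[:,2].max(),X.mean(0))
f=lambda q:np.linalg.norm(X[:,:2]-q,axis=1)-.01125
s=least_squares(f,X[:,:2].mean(0)-[.008,-.004],loss='soft_l1',f_scale=.002);print(s.x,np.std(f(s.x)))
```

```text
46 0.08899335782954962 0.12154596265737863 [0.50551634 0.00788323 0.1037391 ]
[0.50024977 0.01662966] 0.001607657035876721
```

>>> {"method": "play_rows", "body": {"plan": [[-0.7, -0.0005, -0.001, -0.02, 0], [-0.7, -0.0005, -0.001, -0.04, 0], [-0.7, -0.0005, -0.001, -0.055, 0], [-0.7, -0.0005, -0.001, -0.063, 0], [-0.7, -0.0005, -0.001, -0.063, 0]]}}

```text
clock: 6.3
tcp_pos: [0.4968, 0.0132, 0.0539]
orientation: [-0.086, 1.571, 0.085]
contact_force: [-0.4, 0.1, 0.0]
grip_width: 0.0212
```

>>> {"method": "play_rows", "body": {"plan": [[-0.7, 0, 0, -0.003, 0], [-0.7, 0, 0, -0.006, 0], [-0.7, 0, 0, -0.009, 0], [-0.7, 0, 0, -0.012, 0]]}}

```text
clock: 6.7
tcp_pos: [0.4976, 0.0144, 0.0429]
orientation: [-0.087, 1.568, 0.087]
contact_force: [-0.1, 0.1, -0.5]
grip_width: 0.0213
```

>>> {"method": "play_rows", "body": {"plan": [[-0.7, 0, 0, -0.003, 0], [-0.7, 0, 0, -0.005, 0], [-0.7, 0, 0, -0.007, 0], [-0.7, 0, 0, -0.008, 0], [-0.7, 0, 0, -0.008, 0]]}}

```text
clock: 7.2
tcp_pos: [0.4974, 0.0145, 0.0352]
orientation: [-0.088, 1.569, 0.087]
contact_force: [-2.4, -1.0, 5.7]
grip_width: 0.0216
```

>>> {"method": "play_rows", "body": {"plan": [[-0.2, 0, 0, 0, 0], [-0.2, 0, 0, 0, 0], [-0.2, 0, 0, 0, 0], [-0.2, 0, 0, 0.02, 0], [-0.2, 0, 0, 0.06, 0], [-0.2, 0, 0, 0.11, 0], [-0.2, -0.15, 0, 0.16, 0], [-0.2, -0.15, 0, 0.16, 0], [-0.2, -0.15, 0, 0.16, 0], [-0.2, -0.15, 0, 0.16, 0]]}}

```text
clock: 8.2
tcp_pos: [0.3428, 0.0137, 0.1953]
orientation: [-0.09, 1.57, 0.085]
contact_force: [0.1, 0.4, 0.5]
grip_width: 0.0344
```

Run:
```python
from h import *
for n in ['top','scene']:
    p=cam(n);np.savez(f'/tmp/{n}2.npz',**{k:p[k] for k in p})
    u,v=proj(p,[.495,.05,.06]);u,v=int(u),int(v);a=p['pixels'][max(v-60,0):v+60,u-80:u+80];cv2.imwrite(f'pics/{n}2.png',cv2.convertScaleAbs(cv2.resize(a,None,fx=5,fy=5,interpolation=cv2.INTER_CUBIC),alpha=1.4)); print(n,u,v)
    C=cloud(p); m=(np.linalg.norm(C[...,:2]-[.498,.015],axis=-1)<.018)&(C[...,2]>.03); print(m.sum(),np.mean(C[m],0),np.percentile(C[m][:,2],[10,50,90]))
o=r.get_obs();print(o['tcp_pos'],o['clock'])
```

```text
top 233 213
54 [0.49770182 0.01427585 0.05297021] [0.05101719 0.05300055 0.05645017]
scene 255 191
35 [0.50168711 0.01537985 0.04963482] [0.04632009 0.05039607 0.05196481]
[0.34670981 0.01400493 0.19539721] 8.3
```

View pics/top2.png

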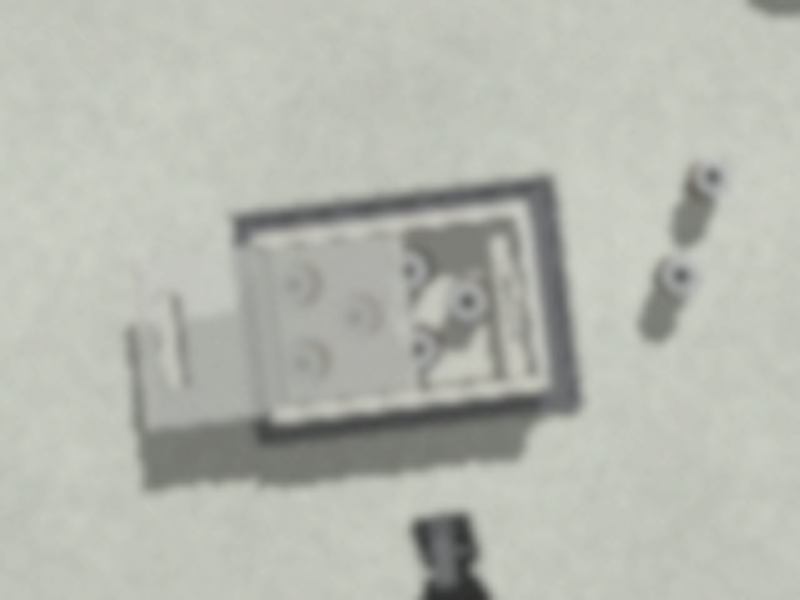

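View pics/scene2.png

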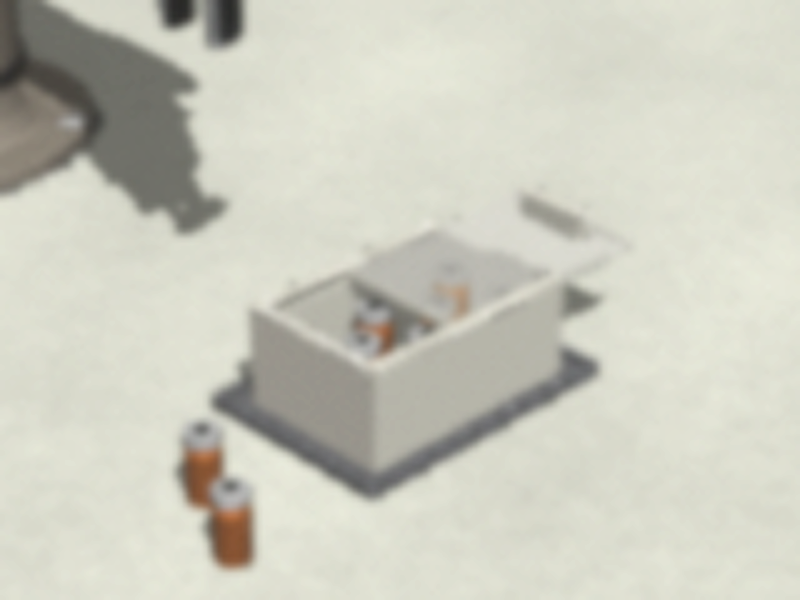

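Run:
```python
from h import *
a=-1.4601;R2=np.array([[np.cos(a),np.sin(a)],[-np.sin(a),np.cos(a)]])
for n,o in [('top',[.4918,.0586]),('scene',[.4945,.0585])]:
    p=dict(np.load(f'/tmp/{n}2.npz'));C=cloud(p)
    B=(C[...,:2]-o)@R2.T
    for zc in (.072,.079):
      m=(C[...,2]>zc)&(C[...,2]<.09)&(B[...,0]<-90)|((C[...,2]>zc)&(C[...,2]<.095)&(np.abs(B[...,1])<.05)&(B[...,0]<-.08)&(B[...,0]>-.18))
      print(n,zc,m.sum(),'box mean',B[m].mean(0)*1000,'min',np.percentile(B[m],[3,97],axis=0)*1000,'world',C[m].mean(0)*1000)
    m=(abs(C[...,2]-.065)<.006)&(np.abs(B[...,1])<.05)&(B[...,0]<-.08)&(B[...,0]>-.2)
    print('plate tail',np.percentile(B[m][:,0],[0,1,3])*1000)
from scipy.spatial.transform import Rotation as Ro
o=r.get_obs();print(Ro.from_rotvec(o['orientation']).as_matrix().round(3),o['tcp_pos'])
```

```text
top 0.072 83 box mean [-117.21631928   -0.42782438] min [[-123.12611118  -23.31454107]
 [-113.29389266   22.55591867]] world [478.42586136 175.05162496  82.79869688]
top 0.079 72 box mean [-118.19630444   -0.37294759] min [[-123.13981326  -22.87047026]
 [-113.60614908   22.34898726]] world [478.37214294 176.0316743   84.04045542]
plate tail [-139.02685301 -138.43246195 -137.29564982]
scene 0.072 60 box mean [-116.64282424    2.52872175] min [[-122.8443772   -22.82276695]
 [-112.75998411   25.82378889]] world [484.12766593 174.70825085  79.11274473]
scene 0.079 32 box mean [-117.57283366    3.00452391] min [[-123.57525141  -21.41804285]
 [-111.92362003   25.07559456]] world [484.49781739 175.68513012  81.91176674]
plate tail [-140.36376633 -138.59424331 -134.52167589]
[[ 0.002 -0.111  0.994]
 [-0.002  0.994  0.111]
 [-1.    -0.002  0.002]] [0.34670981 0.01400493 0.19539721]
```

>>> {"method": "play_rows", "body": {"plan": [[-1, 0.131, 0.187, 0, 0], [-1, 0.131, 0.187, 0, 0], [-1, 0.131, 0.187, 0, 0], [-1, 0.131, 0.187, 0, 0], [-1, 0.131, 0.187, 0, 0], [-1, 0.131, 0.187, -0.04, 0], [-1, 0.131, 0.187, -0.08, 0], [-1, 0.131, 0.187, -0.107, 0], [-1, 0.131, 0.187, -0.116, 0], [-1, 0.131, 0.187, -0.116, 0]]}}

```text
clock: 9.3
tcp_pos: [0.4783, 0.2017, 0.0771]
orientation: [-0.087, 1.572, 0.087]
contact_force: [0.2, -0.8, 1.0]
grip_width: -0.0002
```

Run:
```python
from h import *
p=cam('scene')
u,v=proj(p,[.495,.12,.06]);u,v=int(u),int(v);a=p['pixels'][max(v-60,0):v+60,u-80:u+80];cv2.imwrite('pics/scene3.png',cv2.convertScaleAbs(cv2.resize(a,None,fx=5,fy=5,interpolation=cv2.INTER_CUBIC),alpha=1.4))
o=r.get_obs();print(o['tcp_pos'],o['contact_force'],o['clock'])
```

```text
[0.47901811 0.20206046 0.07855861] [-0.01497941  1.01100597  0.35189124] 9.35
```

View pics/scene3.png

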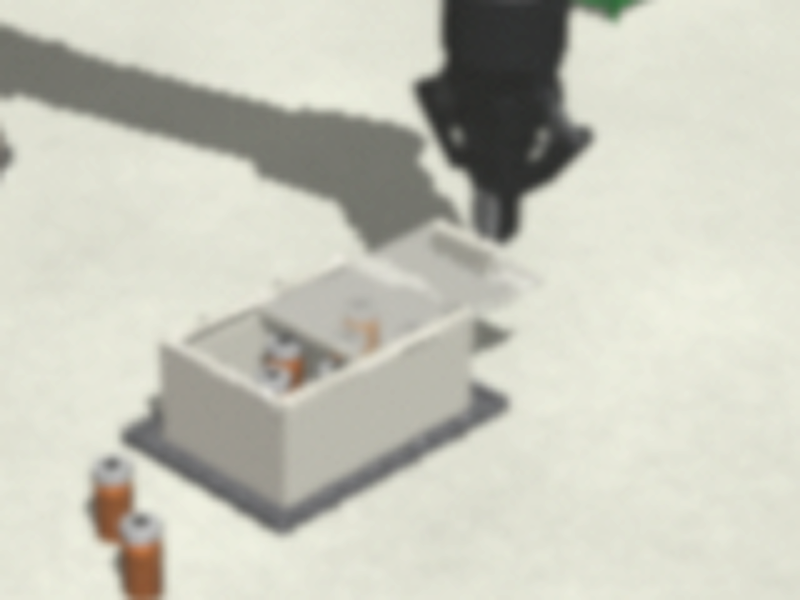

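>>> {"method": "play_rows", "body": {"plan": [[-1, 0.0004, -0.004, 0, 0], [-1, 0.0009, -0.008, 0, 0], [-1, 0.0013, -0.012, 0, 0], [-1, 0.0018, -0.016, 0, 0], [-1, 0.0022, -0.02, 0, 0], [-1, 0.0027, -0.024, 0, 0], [-1, 0.0031, -0.028, 0, 0], [-1, 0.0036, -0.032, 0, 0], [-1, 0.004, -0.036, 0, 0], [-1, 0.0044, -0.04, 0, 0]]}}

```text
clock: 10.35
tcp_pos: [0.4827, 0.1611, 0.0788]
orientation: [-0.087, 1.569, 0.087]
contact_force: [-0.9, 0.7, 0.9]
grip_width: 0.0001
```

>>> {"method": "play_rows", "body": {"plan": [[-1, 0.0003, -0.003, 0, 0], [-1, 0.0007, -0.006, 0, 0], [-1, 0.001, -0.009, 0, 0], [-1, 0.0013, -0.012, 0, 0], [-1, 0.0017, -0.015, 0, 0], [-1, 0.002, -0.018, 0, 0], [-1, 0.0022, -0.02, 0, 0], [-1, 0.0022, -0.02, 0, 0]]}}

```text
clock: 11.15
tcp_pos: [0.485, 0.141, 0.0788]
orientation: [-0.087, 1.569, 0.087]
contact_force: [-0.1, -0.3, -0.1]
grip_width: -0.0001
```

```bash
cat > lid.py <<'E'
from h import *
import sys
a=-1.4601;R2=np.array([[np.cos(a),np.sin(a)],[-np.sin(a),np.cos(a)]])
p=cam('scene');np.savez('/tmp/s3.npz',**{k:p[k] for k in p})
u,v=proj(p,[.495,.08,.06]);u,v=int(u),int(v);A=p['pixels'][max(v-60,0):v+60,u-80:u+80];cv2.imwrite(sys.argv[1],cv2.convertScaleAbs(cv2.resize(A,None,fx=5,fy=5,interpolation=cv2.INTER_CUBIC),alpha=1.4))
o=r.get_obs();t=R2@(o['tcp_pos'][:2]-np.array([.493,.0585]));print('tcp box',t*1000,o['tcp_pos'],o['contact_force'],R2@o['contact_force'][:2],o['clock'])
C=cloud(p);B=(C[...,:2]-[.4945,.0585])@R2.T
m=(C[...,2]>.077)&(C[...,2]<.09)&(np.abs(B[...,1])<.03)&(B[...,0]>-.13)&(B[...,0]<-.03)
hsv=p['pixels'].min(-1); m&=hsv>70
print('bar pts',m.sum(),np.percentile(B[m][:,0],[3,50,97])*1000)
E
python3 lid.py pics/scene4.png
```

```text
tcp box [-83.10458548   1.14351477] [0.48495592 0.14122226 0.07878167] [ 0.23799755  0.38180266 -0.04318326] [-0.35317412  0.27871876] 11.2
bar pts 65 [-90.55366454 -68.41271108 -58.55813887]
```

View pics/scene4.png

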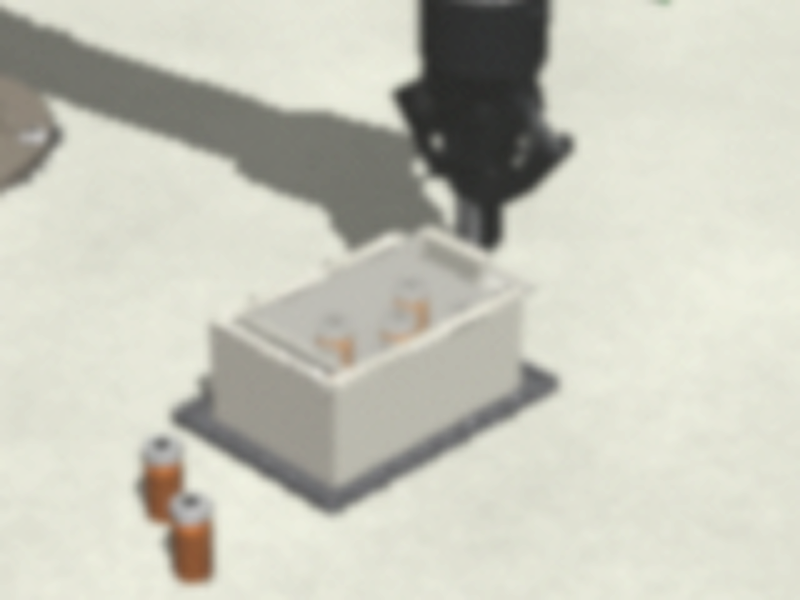

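>>> {"method": "play_rows", "body": {"plan": [[-1, 0.0002, -0.002, 0, 0], [-1, 0.0004, -0.004, 0, 0], [-1, 0.0006, -0.005, 0, 0], [-1, 0.0007, -0.006, 0, 0], [-1, 0.0008, -0.007, 0, 0], [-1, 0.0009, -0.008, 0, 0], [-1, 0.0009, -0.008, 0, 0]]}}

```text
clock: 11.9
tcp_pos: [0.4858, 0.1332, 0.0788]
orientation: [-0.087, 1.569, 0.087]
contact_force: [-0.4, -0.5, -0.5]
grip_width: -0.0
```

>>> {"method": "play_rows", "body": {"plan": [[-1, 0, -0.0005, 0, 0], [-1, 0.0001, -0.001, 0, 0], [-1, 0.0002, -0.0015, 0, 0], [-1, 0.0002, -0.002, 0, 0], [-1, 0.0002, -0.002, 0, 0]]}}

```text
clock: 12.4
tcp_pos: [0.486, 0.1313, 0.0788]
orientation: [-0.087, 1.569, 0.087]
contact_force: [-0.3, -0.1, -0.6]
grip_width: 0.0001
```

>>> {"method": "play_rows", "body": {"plan": [[-1, 0, -0.0005, 0, 0], [-1, 0.0001, -0.001, 0, 0], [-1, 0.0002, -0.0015, 0, 0], [-1, 0.0002, -0.002, 0, 0], [-1, 0.0002, -0.002, 0, 0]]}}

```text
clock: 12.9
tcp_pos: [0.4863, 0.1297, 0.0789]
orientation: [-0.087, 1.569, 0.088]
contact_force: [0.7, 0.9, 0.0]
grip_width: -0.0001
```

>>> {"method": "play_rows", "body": {"plan": [[-1, 0, -0.0005, 0, 0], [-1, 0.0001, -0.001, 0, 0], [-1, 0.0001, -0.001, 0, 0]]}}

```text
clock: 13.2
tcp_pos: [0.4864, 0.1294, 0.079]
orientation: [-0.087, 1.568, 0.089]
contact_force: [-1.9, 3.9, 0.3]
grip_width: -0.0
```

>>> {"method": "play_rows", "body": {"plan": [[-1, 0, -0.0005, 0, 0], [-1, 0.0001, -0.001, 0, 0], [-1, 0.0001, -0.001, 0, 0]]}}

```text
clock: 13.5
tcp_pos: [0.4866, 0.1294, 0.0792]
orientation: [-0.086, 1.568, 0.09]
contact_force: [-1.3, 7.0, 1.0]
grip_width: -0.0002
```

>>> {"method": "play_rows", "body": {"plan": [[-1, 0, -0.0005, 0, 0], [-1, 0.0001, -0.001, 0, 0], [-1, 0.0001, -0.001, 0, 0]]}}

```text
clock: 13.8
tcp_pos: [0.4867, 0.1292, 0.0793]
orientation: [-0.086, 1.567, 0.092]
contact_force: [-1.6, 9.6, 0.9]
grip_width: -0.0002
```

>>> {"method": "play_rows", "body": {"plan": [[-1, 0.0001, -0.0005, 0, 0], [-1, 0.0001, -0.0005, 0, 0]]}}

```text
clock: 14.0
tcp_pos: [0.4869, 0.1292, 0.0794]
orientation: [-0.086, 1.567, 0.092]
contact_force: [-1.9, 9.1, 1.6]
grip_width: 0.0003
```

>>> {"method": "play_rows", "body": {"plan": [[-1, 0.0001, -0.0005, 0, 0], [-1, 0.0001, -0.0005, 0, 0]]}}

```text
clock: 14.2
tcp_pos: [0.487, 0.1291, 0.0794]
orientation: [-0.085, 1.567, 0.093]
contact_force: [-1.8, 10.5, 0.8]
grip_width: 0.0
```

>>> {"method": "play_rows", "body": {"plan": [[-1, 0.0001, -0.0005, 0, 0], [-1, 0.0001, -0.0005, 0, 0]]}}

```text
clock: 14.4
tcp_pos: [0.4872, 0.1289, 0.0795]
orientation: [-0.085, 1.566, 0.093]
contact_force: [-2.5, 11.5, 0.5]
grip_width: 0.0004
```

>>> {"method": "play_rows", "body": {"plan": [[-1, 0, -0.0005, 0, 0], [-1, 0, -0.0005, 0, 0]]}}

```text
clock: 14.6
tcp_pos: [0.4873, 0.1281, 0.0795]
orientation: [-0.086, 1.566, 0.093]
contact_force: [-0.1, 9.3, 0.1]
grip_width: -0.0001
```

>>> {"method": "play_rows", "body": {"plan": [[-1, 0, -0.0005, 0, 0], [-1, 0, -0.0005, 0, 0]]}}

```text
clock: 14.8
tcp_pos: [0.487, 0.1246, 0.079]
orientation: [-0.087, 1.568, 0.088]
contact_force: [0.5, 8.1, 0.9]
grip_width: 0.0002
```

>>> {"method": "play_rows", "body": {"plan": [[-1, 0, 0, 0, 0], [-1, 0, 0, 0, 0]]}}

```text
clock: 15.0
tcp_pos: [0.487, 0.1246, 0.079]
orientation: [-0.087, 1.568, 0.088]
contact_force: [-0.6, 5.2, 2.1]
grip_width: 0.0002
```

```bash
python3 lid.py pics/scene5.png
```

```text
tcp box [-66.32972406   1.31724846] [0.48698172 0.12456926 0.07900325] [-1.51199572  4.96837962  1.52256448] [-5.10500099 -0.95388257] 15.05
bar pts 66 [-71.39695508 -51.20541247 -43.98227767]
```

View pics/scene5.png

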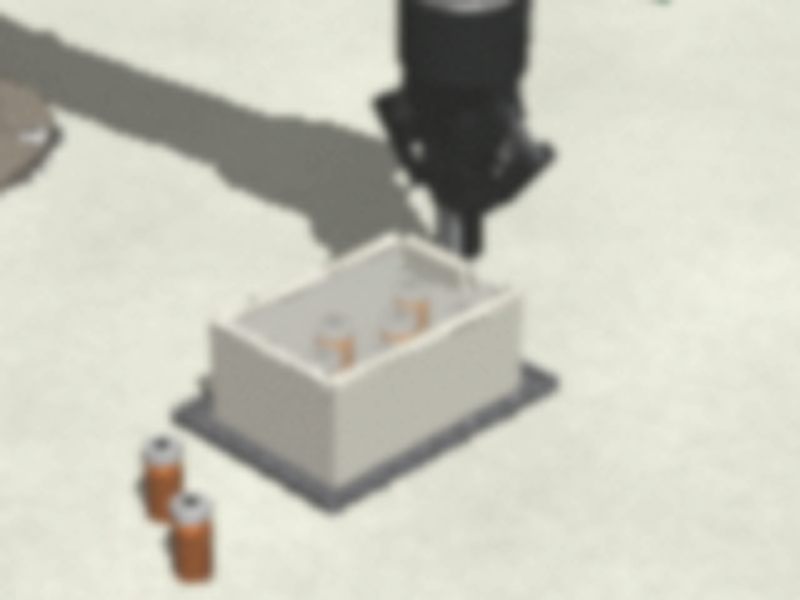

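>>> {"method": "play_rows", "body": {"plan": [[-1, 0, -0.0005, 0, 0], [-1, 0.0001, -0.001, 0, 0], [-1, 0.0001, -0.001, 0, 0], [-1, 0.0001, -0.001, 0, 0]]}}

```text
clock: 15.45
tcp_pos: [0.487, 0.1246, 0.079]
orientation: [-0.086, 1.568, 0.09]
contact_force: [-0.3, 7.3, 1.8]
grip_width: 0.0002
```

>>> {"method": "play_rows", "body": {"plan": [[-1, -0.0003, 0.003, 0, 0], [-1, -0.0009, 0.008, 0, 0], [-1, -0.002, 0.02, 0, 0], [-1, -0.002, 0.02, 0.04, 0], [-1, -0.002, 0.02, 0.09, 0], [-1, -0.05, 0.04, 0.12, 0], [-1, -0.1, 0.08, 0.12, 0], [-1, -0.13, 0.12, 0.12, 0], [-1, -0.13, 0.15, 0.12, 0], [-1, -0.13, 0.15, 0.12, 0]]}}

```text
clock: 16.45
tcp_pos: [0.3539, 0.2795, 0.2001]
orientation: [-0.092, 1.567, 0.098]
contact_force: [0.4, -0.0, 0.3]
grip_width: -0.0
```

Run:
```python
from h import *
from fit import cast
from scipy.optimize import minimize_scalar
a=-1.4601;R2=np.array([[np.cos(a),np.sin(a)],[-np.sin(a),np.cos(a)]])
ims=[]
for n,o,zo in [('top',(.4918,.0586),.0016),('scene',(.4945,.0585),-.0004)]:
    p=cam(n);C=cloud(p);B=(C[...,:2]-o)@R2.T
    m=(C[...,2]>.077)&(C[...,2]<.093)&(np.abs(B[...,1])<.035)&(B[...,0]>-.13)&(B[...,0]<-.01)
    print(n,'bar',m.sum(),B[m].mean(0)*1000,np.percentile(B[m][:,0],[3,50,97])*1000)
    m=(abs(C[...,2]-.065)<.005)&(np.abs(B[...,1])<.03)&(B[...,0]<.09)&(B[...,0]>-.1);print('plate x',np.percentile(B[m][:,0],[0,1,99,100])*1000)
    for l,h in (('grip',.083),('lid',.06),('home',.06)):
        for q in r.pinpoint(p,l)[:1]:
            w=onplane(p,*(np.array(q['position'])*[512,384]),h); print(l,q['conf'],R2@(w[:2]-o)*1000)
    u,v=proj(p,[.495,.05,.06]);u,v=int(u),int(v);A=p['pixels'][v-50:v+50,u-65:u+65];ims.append(cv2.resize(A,None,fx=4,fy=4,interpolation=cv2.INTER_CUBIC)) 
cv2.imwrite('pics/end.png',cv2.resize(cv2.convertScaleAbs(cv2.hconcat(ims),alpha=1.4),(800,308)))
o=r.get_obs();print(o['contact_force'],o['tcp_pos'],o['clock'])
```

```text
top bar 72 [-50.64706534  -1.3383798 ] [-55.42669411 -50.55475433 -46.05408709]
plate x [-70.57014741 -69.48562591  77.93017855  82.92683344]
grip 0.79 [-50.10883001  -8.36422965]
lid 0.97 [1.59636124 4.44501594]
home 0.63 [-56.61770579  -7.53749698]
scene bar 46 [-49.19043759   0.81441456] [-55.57769199 -48.43828973 -44.38588131]
plate x [-71.89044198 -66.40821544  84.7043016   85.16282705]
grip 0.98 [-51.4189616  10.1829116]
lid 0.88 [14.86265626 -1.41750318]
home 0.64 [10.44898018 13.05655086]
[-0.08544379 -0.76140296  0.25118934] [0.35750133 0.27183506 0.19857082] 16.85
```

View pics/end.png

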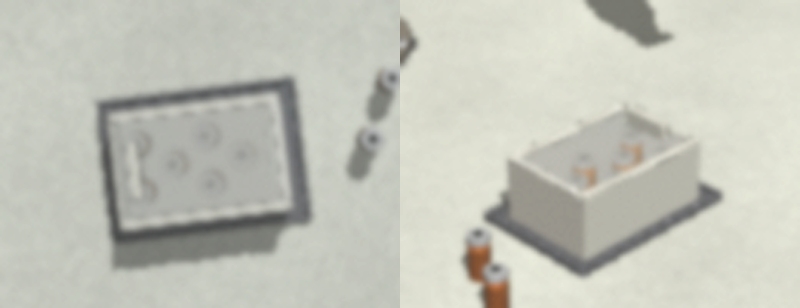

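```bash
python3 -c "
from bench import r
print(r.hand_in())"
```

```text
the job is handed in; nothing more can be done
None
```

The loose vial is in the empty well and the lid is shut against the end wall. I handed the job in at about 17 s of the 46 s allowed; no verdict was reported.

**Vial:** I took the one farthest to the robot's right, at about (0.536, −0.198). It met no resistance going into the well and touched the floor with about 6 N. Afterwards the top camera put its cap at (0.498, 0.014), within about 1.5 mm of the estimated well centre. The cap top read about 52–53 mm high, which matches a vial all the way down.

**Lid:** I pushed the grip bar with closed fingers and felt the ridge about 5 mm before the stop. The highest force I read going over it was about 11.5 N, a little below the expected 12 to 18 N. A further gentle push raised the force from about 5 N to 7 N with no movement, which I take to be the end wall. Forces are read only at the end of each move call, so a brief peak at the snap could have been missed.

**Last checks:** With the gripper clear of the box, the top camera put the bar at box x −50.6 mm, against −50.5 mm expected when home.

**What disagreed:**
- The scene camera put the bar at −49.2 mm, and the two cameras' box positions differ by about 3 mm.
- After closing, the detectors for the "lid" and "home" points were off by several mm or more, so I relied on depth and contact instead.

I kept clear of the bottle, beaker and jar, but did not measure their positions again at the end.

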